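# Index the inspection arm over the can capacitor

## Robot

A 7-joint arm with a two-finger parallel gripper is mounted at the origin on a cart in front of the work surface, level with it; the furniture and walls round the work are solid. World frame = base frame: x ahead of the robot, y to its left, z up, the work surface at z = 0. Lengths are in m, angles in rad, forces in N, time in s.
With the tool pointing down it reaches from about 0.35 to 0.9 m from the base axis. Payload 7.2 kg.
Tool frame: the origin (TCP) lies on the mounting face of the last link; the fingertips stand 182 mm ahead of it and the grasp point (between the pads) lies 163 mm ahead of it; z points along the fingers, y is the line along which they close (so a half turn about z gives the same grasp; the last joint's range is limited). The gripper opens to 88 mm and grips with 3 to 60 N. Pads are 20 mm wide; open, the fingers measure 115 mm over their backs; the gripper's body (75 mm by 178 mm) begins 61 mm behind the grasp point.
Start: joints at [1.234, 0.411, -0.013, 1.596, 0.006, 1.134, -0.082], TCP at [0.166, -0.603, 0.405] pointing down, gripper open.
Joint ranges: [-2.95, 2.95], [-0.29, 1.99], [-1.47, 1.44], [0.14, 2.54], [-1.03, 4.17], [0.13, 1.85], [-2.86, 2.86]. Speed limits (rad/s): [2.39, 2.39, 3.01, 3.01, 3.14, 3.14, 3.14].

## Interface

Orientations are given as [roll, pitch, yaw] about the fixed x, y, z axes, in that order (R = Rz(yaw) Ry(pitch) Rx(roll)).
In Python, from plant import bot, optics gives the robot as it stands.
- The arm moves only by the tool servo_tool, never from a script. Its argument "plan" is a list of rows, each an object with "grip": the gripper command: -1 is shut, 1 is fully open, values between are in proportion; "translation": the shift along the tool's x, y, z in mm, a list of three; "delta_rot": the turn, a rotation vector about the tool's x, y, z in degrees, a list of three. A call has 1 to 8 rows; each row is the pose to reach, as a shift and turn from the pose commanded when the call began, along the tool's axes at that moment; what a row does not reach only later rows make up. A row lasts 1/10 s, in which the tool goes at most 50 mm and 8.59 degrees, less where a joint would pass 70% of its speed; a pose out of reach is approached as far as the arm can. A call with a gripper value outside its range is refused whole. The fingers move at their own pace and stop on an object; the grip force is fixed at half the most. Time passes only in rows, so rows that repeat a pose let the fingers close. It gives the time, the measured TCP pose, the force, the opening and the grip force at its end, in the units of the state.
- bot.read_state(): the state, without advancing time (a new reading comes with each control period).
- optics.capture(name): name is "scene" or "top" or "wrist"; returns the picture (384x512x3 uint8, blue, green, red); there is no depth.
- optics.camera_info(name): a dict with "mtx" (3x3 intrinsics, pixels), "k1" (the pictures are not rectified: a ray, as slopes to the right and down, at radius r is drawn at 1 + k1 r^2 times it, then the intrinsics apply), "T" (4x4, takes a point from camera to world coordinates). Camera axes: x right, y down, z forward; pixel columns grow to the right and rows downward; lengths in m; the calibration is good to about 2 mm. A picture is of the moment at which its call begins: read the wrist's pose just before it. camera_info takes no time and is no camera call; for the wrist camera it gives the pose at the moment of the call.
- bot.finish_job(): hands the job in; it is judged then, once.
The state is a dict: "time": time; "joint_pos": joint angles; "dq": joint speeds; "tau": joint torques, N m; "ee_pos": TCP position; "tcp_rot": TCP orientation; "contact_force": force on the tool from outside, world axes, zero at the start; "moment": the same for the moment, N m; "width": finger opening in m; "finger_force": force on a finger pad.
Only numpy, scipy, OpenCV 4.12 (cv2) and the standard library are available. Lean on these libraries where they do the work, as an engineer would, in place of code of your own. Each camera call takes 0.05 s, during which the arm holds its last target. There are 200 camera calls.

## Task

Bring the inspection head over the tall round can capacitor: hook a fingertip under the pull ring of the spring index pin and lift it without pinching it, swing the arm from the middle hole to the next hole on the can's side, and release the ring so that the pin drops fully home in that hole. Leave both capacitors, the tin and the roll of tape where they stand, and finish clear of everything.

Things in the scene. Friction and masses are not known exactly. Their poses are not given: they have to be found in the camera images.
- fixture: indexing fixture, fixed to the bench: a round aluminium table 230 mm across, top 100 mm above the bench, on a narrower foot; origin on the bench (z = 0) under the hinge, z up, x from the hinge towards the table's centre (95 mm away), y to the left. The two capacitors stand on it, about 183 mm from the hinge, one at +0.34 rad (+y side), one at -0.34 rad; which is on which side varies
- hinge (a point): point on the vertical hinge axis of the swing arm, 124 mm above the bench, axes as the fixture's
- plate (a point): centre of the middle hole, on the top of the steel index plate, 114 mm above the bench, axes as the fixture's. The plate has five holes, 13 mm wide, on a 130 mm radius about the hinge, at -0.68, -0.34, 0, +0.34 and +0.68 rad of arm angle
- index_arm (a joint): angle of the swing arm about the hinge, rad: 0 = middle hole (its start), positive counter-clockwise from above (to the fixture's +y), limits +-0.80. With the pin home the play is about +-0.012. It swings easily (some 0.1 N m with the pin dragging) and stays where left
- seat_on_arm (a point): point on the top of the flat grey arm, under the ring's centre, 130 mm above the bench; moves with the arm. Here the arm is 34 mm long and 114 mm wide. On each side of the ring, 52 mm from its centre, stands a steel guard bow of 7 mm rod, up to 211 mm above the bench; the bows carry the inspection head beyond the ring
- index_pin (a joint): lift of the spring index pin, m: 0 = home in a hole, limit 0.022. The 10 mm round-nosed pin stands 12 mm deep, so it is free of the plate above 0.012 and rides on it at 0.012 between holes. The spring pulls down with about 4 N at 0, 8 N at the top; let go within about 4 mm of a hole, it drops in by itself
- pull_ring: upright steel pull ring on the pin: 74 mm inside, 90 mm outside diameter, 12 mm thick with its beads. Origin at its centre, 130 mm from the hinge, 179 mm above the bench when home; it swings with the arm and rises with the pin. x = its axis, outwards along the arm, z up. Its hole is open on the hinge (robot) side and free for 40 mm behind
- ring_centre (a point): the centre of the pull ring, same axes as the ring
- ring_front: the narrow bead round the ring's face on the hinge side (4 mm wire, proud by 2 mm); same origin as the ring
- ring_back: the narrow bead round the ring's face away from the hinge (4 mm wire, proud by 2 mm); same origin as the ring
- head (a point): centre of the underside of the inspection head at the arm's end, 183 mm from the hinge and 195 mm above the bench; the head is a grey cylinder 34 mm across, up to 230 mm above the bench
- snap_cap: the tall round can capacitor, dark blue can 46 mm across and 80 mm tall, loose, standing on one station (its top 180 mm above the bench); origin at the centre of its underside. The head shall stand over it
- film_cap: the blue block capacitor, 35 x 57 mm and 57 mm tall with its pins, loose, on the other station; origin at the centre of its underside
- nut_tin: a round tin, 67 mm across and 31 mm tall, loose on the bench to the left of the fixture; origin at the centre of its underside
- tape_electrical: a roll of black tape, 56 mm across and 19 mm tall, loose on the bench to the right of the fixture; origin at the centre of its underside
Not all that is in view belongs to the job. Of the things like the snap_cap, leave any that is orange; of the rest the larger one is meant.

How it is judged:
By the outcome, as a careful person would: the job done as asked, in the order asked, and still so for the second after the job is handed in, with the robot touching nothing.
It also fails if it takes over 51 s, if anything falls off the work surface, if the arm or the gripper's body presses on something with over 40 N, if the wrist force passes 120 N, or if a joint passes its speed limit or range.

## Working session

There is one attempt and no reset: what is moved stays moved. The work goes in short steps, Python scripts to look and compute and a tool call to move; the robot and the scene stay as the last step left them, time stands still between calls to the robot, and variables do not carry over. Pictures are saved under pics/ and viewed, at most 10 in all, crops included, and the job is handed in when it is done.

Besides the shell and the picture viewer there is one more tool, called after "Emit:" by a JSON object that holds its "fn" and its "kwargs". servo_tool: Moves the arm, as the interface text tells. Its arguments: {"type":"object","properties":{"plan":{"type":"array","items":{"type":"object","properties":{"grip":{"type":"number"},"translation":{"type":"array","items":{"type":"number"}},"delta_rot":{"type":"array","items":{"type":"number"}}}}}},"required":["plan"]}

```bash
ls; mkdir -p pics
cat > h.py <<'E'
import numpy as np, cv2
from plant import bot, optics
def ray(info,u,v):
    K=info["mtx"];K=np.array(K);T=np.array(info["T"]);k=info["k1"]
    x=(u-K[0,2])/K[0,0];y=(v-K[1,2])/K[1,1]
    rd=np.hypot(x,y);r=rd
    for _ in range(20): r=rd/(1+k*r*r)
    s=1/(1+k*r*r); d=T[:3,:3]@np.array([x*s,y*s,1]); return T[:3,3],d/np.linalg.norm(d)
def plane(info,u,v,z):
    o,d=ray(info,u,v); return o+d*(z-o[2])/d[2]
def tri(rs):
    A=sum(np.eye(3)-np.outer(d,d) for o,d in rs);b=sum((np.eye(3)-np.outer(d,d))@o for o,d in rs)
    p=np.linalg.solve(A,b);return p,[np.linalg.norm((np.eye(3)-np.outer(d,d))@(p-o)) for o,d in rs]
def proj(info,p):
    T=np.array(info["T"]);K=np.array(info["mtx"]);c=T[:3,:3].T@(np.array(p)-T[:3,3]);x=c[:2]/c[2]
    x=x*(1+info["k1"]*(x@x));return K[0,0]*x[0]+K[0,2],K[1,1]*x[1]+K[1,2]
E
python3 - <<'E'
from h import *
np.set_printoptions(precision=4,suppress=True)
for n in ("scene","top"):
    i=optics.camera_info(n);print(n,np.array(i["mtx"]),i["k1"],np.array(i["T"]))
    cv2.imwrite(f"pics/{n}0.png",optics.capture(n))
print(bot.read_state())
E
```

```text
pics
scene [[432.0614   0.     262.6495]
 [  0.     432.0614 191.7004]
 [  0.       0.       1.    ]] -0.07279554454951691 [[-0.7269 -0.4447  0.5234 -0.0623]
 [-0.6865  0.4912 -0.5361  0.3833]
 [-0.0187 -0.749  -0.6623  0.856 ]
 [ 0.      0.      0.      1.    ]]
top [[461.1015   0.     248.0047]
 [  0.     461.1015 195.3632]
 [  0.       0.       1.    ]] -0.029447419250605525 [[ 0.0105 -0.9738  0.2272  0.288 ]
 [-0.9999 -0.0096  0.0049 -0.1831]
 [-0.0026 -0.2273 -0.9738  1.0803]
 [ 0.      0.      0.      1.    ]]
{'time': 0.1, 'joint_pos': array([ 1.2338,  0.4118, -0.0127,  1.597 ,  0.0056,  1.1343, -0.0822]), 'dq': array([ 0.0012, -0.0016,  0.0007, -0.003 ,  0.002 , -0.0002,  0.0002]), 'tau': array([  0.003 , -58.9097,   0.6441, -29.1711,  -0.0537,   0.0145,
         0.0001]), 'ee_pos': array([ 0.1659, -0.6024,  0.4039]), 'tcp_rot': array([-3.1401,  0.0001,  0.2688]), 'contact_force': array([-0.276 ,  0.945 , -0.0029]), 'moment': array([-0.0096, -0.0691, -0.0384]), 'finger_force': 0.0, 'width': 0.08803932019259207}
```

View pics/scene0.png

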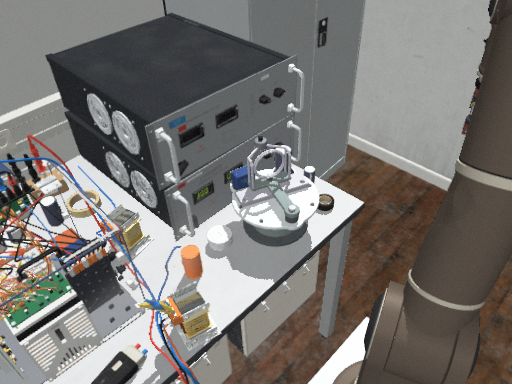

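View pics/top0.png

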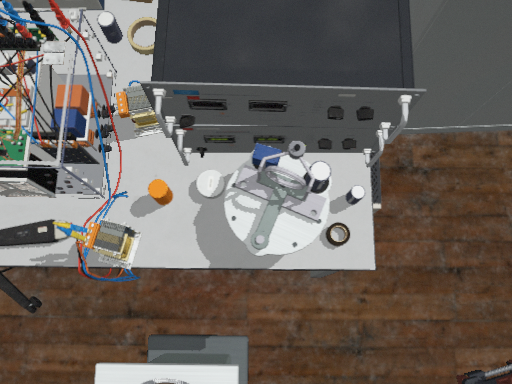

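The scene view shows the fixture near (275,195) with the ring upright at about (268,165). In the top view the hinge is near (260,240), the head near (297,148), the blue block at (265,155) and the can at (319,176). The can is therefore on the fixture's -y side. The orange can and the small can at (356,194) are distractors.

Run:
```python
from h import *
a=cv2.imread("pics/scene0.png")[125:245,220:345];b=cv2.imread("pics/top0.png")[135:260,215:345]
a=cv2.resize(a,(400,384),interpolation=2);b=cv2.resize(b,(400,385),interpolation=2)[:384]
cv2.imwrite("pics/c1.png",np.hstack([a,b]))
```

```text
(no output)
```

View pics/c1.png

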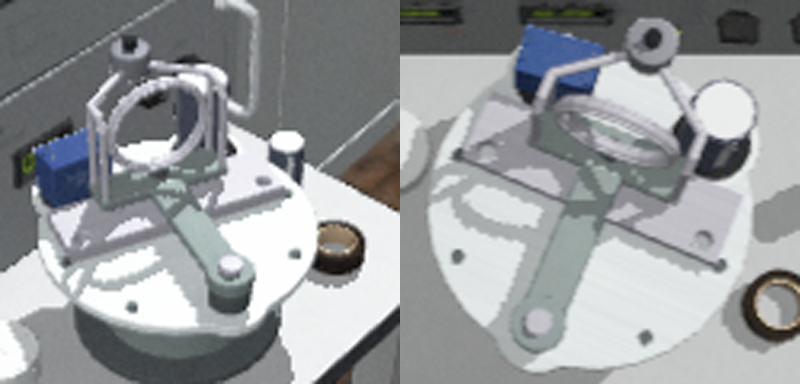

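The crop shows the hinge knob at scene (292,208) / top (260.5,239). The ring centre is at scene (269,163) / top (285,178.5), and the can top is at top (320.6,169).

Run:
```python
from h import *
np.set_printoptions(precision=4,suppress=True)
S=optics.camera_info("scene");T=optics.camera_info("top")
for n,s,t in (("hinge",(292.2,207.8),(260.5,239.3)),("ring",(269.1,163.1),(285.2,178.5)),("headtop",(260.6,139.),(297.2,148)),("can",(282.3,148),(320.6,169.1))):
    print(n,*tri([ray(S,*s),ray(T,*t)]))
im=cv2.imread("pics/top0.png")
h=plane(T,260.5,239.3,.135)
print("hinge pl",h,"can",plane(T,320.6,169.1,.18))
# table disc by brightness
r=plane(T,285.2,178.5,.179);print("ring",r, np.linalg.norm((r-h)[:2]),np.arctan2(*(r-h)[[1,0]]))
st=bot.read_state()
for n in ("wrist",):
    i=optics.camera_info(n);print(np.array(i["mtx"]),np.array(i["T"]),i["k1"])
```

```text
hinge [ 0.4153 -0.2055  0.1346] [np.float64(0.0008426050287452996), np.float64(0.0008426050287453502)]
ring [ 0.5334 -0.2532  0.1821] [np.float64(0.00012058574867523066), np.float64(0.00012058574867534531)]
headtop [ 0.5837 -0.2746  0.2223] [np.float64(0.0008381125478694057), np.float64(0.0008381125478693525)]
can [ 0.5536 -0.3257  0.1809] [np.float64(0.0006336046026047793), np.float64(0.0006336046026046749)]
hinge pl [ 0.4159 -0.205   0.135 ] can [ 0.5544 -0.3255  0.18  ]
ring [ 0.5341 -0.2535  0.179 ] 0.12774110237802452 -0.38890541724180916
[[296.2612   0.     256.1425]
 [  0.     296.2612 190.5056]
 [  0.       0.       1.    ]] [[ 0.2662 -0.9193 -0.29    0.2454]
 [-0.9639 -0.2543 -0.0788 -0.5814]
 [-0.0013  0.3005 -0.9538  0.3846]
 [ 0.      0.      0.      1.    ]] -0.05228381471277732
```

```bash
cat >> h.py <<'E'
from scipy.spatial.transform import Rotation as Ro
H=np.array([.4155,-.2053]);PSI=-.387
def cur(): 
    s=bot.read_state();return np.array(s["ee_pos"]),Ro.from_euler("xyz",s["tcp_rot"])
def go(s,z,t,a=0.,lat=0.,base=None):
    "tip centre at radius s from hinge, height z, tool t deg below horizontal, arm angle a"
    psi=PSI+a;e=np.array([np.cos(psi),np.sin(psi)]);n=np.array([-e[1],e[0]])
    R=Ro.from_euler("z",psi)*Ro.from_euler("x",np.pi)*Ro.from_euler("y",np.pi/2-np.radians(t))
    tip=np.array([*(H+s*e+lat*n),z]);p=tip-.182*R.apply([0,0,1])
    p0,R0=base or cur()
    d=R0.inv().apply(p-p0)*1e3;w=np.degrees((R0.inv()*R).as_rotvec())
    print("TCP",p.round(4),"d",d.round(1),"rot",w.round(2),np.linalg.norm(w).round(1));return p,R
def where():
    p,R=cur();z=R.apply([0,0,1]);tip=p+.182*z;v=tip[:2]-H;s=bot.read_state()
    psi=PSI;e=np.array([np.cos(psi),np.sin(psi)])
    print("t",s["time"],"tip rad %.4f ang %.4f z %.4f tilt %.2f yaw %.3f"%(np.linalg.norm(v),np.arctan2(v[1],v[0])-PSI,tip[2],np.degrees(-np.arcsin(z[2])),np.arctan2(z[1],z[0])-PSI),"q",np.round(s["joint_pos"],3),"F",np.round(s["contact_force"],1),"w",round(s["width"],4))
E
python3 - <<'E'
from h import *
go(.05,.29,60);go(.05,.29,45)
E
```

```text
TCP [ 0.3775 -0.1898  0.4476] d [ 313.6 -341.6  -43.3] rot [-9.91 28.94 36.68] 47.8
TCP [ 0.3426 -0.1756  0.4187] d [ 283.7 -364.5  -14.3] rot [-14.82  43.38  35.57] 58.0
```

Emit:
{"fn": "servo_tool", "kwargs": {"plan": [{"grip":-1,"translation":[40,-43,-30],"delta_rot":[-1,4,5]},{"grip":-1,"translation":[80,-86,-40],"delta_rot":[-2,7,9]},{"grip":-1,"translation":[117,-128,-45],"delta_rot":[-4,11,14]},{"grip":-1,"translation":[156,-170,-45],"delta_rot":[-5,14,18]},{"grip":-1,"translation":[196,-213,-45],"delta_rot":[-6,18,23]},{"grip":-1,"translation":[235,-256,-45],"delta_rot":[-7,22,27]},{"grip":-1,"translation":[314,-342,-43],"delta_rot":[-10,29,37]},{"grip":-1,"translation":[314,-342,-43],"delta_rot":[-10,29,37]}]}}

```text
time: 0.9
ee_pos: [0.3446, -0.2524, 0.4482]
tcp_rot: [-3.141, -0.528, -0.396]
contact_force: [0.4, -0.9, -0.4]
width: 0.0274
finger_force: 0.0
```

Run:
```python
from h import *
where();go(.05,.29,60);go(.05,.29,45);go(.05,.29,35)
```

```text
t 0.9 tip rad 0.0835 ang -1.0183 z 0.2910 tilt 59.74 yaw -0.008 q [ 0.917 -0.099 -0.332  2.158 -0.233  0.567 -1.225] F [ 0.4 -0.9 -0.4] w 0.0274
TCP [ 0.3775 -0.1898  0.4476] d [  5.1 -70.4   3.7] rot [ 0.22 -0.26 -0.44] 0.6
TCP [ 0.3426 -0.1756  0.4187] d [-42.  -70.1   9.7] rot [ 0.27 14.74 -0.41] 14.7
TCP [ 0.3237 -0.1679  0.3944] d [-71.8 -69.9  20.4] rot [ 0.31 24.74 -0.39] 24.7
```

Emit:
{"fn": "servo_tool", "kwargs": {"plan": [{"grip":-1,"translation":[-10,-35,5],"delta_rot":[0,4,0]},{"grip":-1,"translation":[-42,-70,10],"delta_rot":[0,15,0]},{"grip":-1,"translation":[-42,-70,10],"delta_rot":[0,15,0]},{"grip":-1,"translation":[-42,-70,10],"delta_rot":[0,15,0]}]}}

```text
time: 1.3
ee_pos: [0.3412, -0.1766, 0.4175]
tcp_rot: [3.139, -0.785, -0.388]
contact_force: [0.4, -0.1, 0.1]
width: -0.0
finger_force: 0.0
```

Run:
```python
from h import *
where();go(.05,.29,45);go(.05,.29,35);go(.06,.22,35)
i=optics.camera_info("wrist");cv2.imwrite("pics/w1.png",optics.capture("wrist"))
```

```text
t 1.3 tip rad 0.0491 ang -0.0408 z 0.2887 tilt 45.01 yaw -0.004 q [ 0.777 -0.196 -0.373  2.384 -0.398  0.166 -1.212] F [ 0.4 -0.1  0.1] w -0.0
TCP [ 0.3426 -0.1756  0.4187] d [ 1.5 -1.5 -0.2] rot [ 0.17  0.01 -0.03] 0.2
TCP [ 0.3237 -0.1679  0.3944] d [-30.1  -1.5   2.6] rot [ 1.700e-01  1.001e+01 -1.000e-02] 10.0
TCP [ 0.333  -0.1717  0.3244] d [-72.5  -1.6  59.1] rot [ 1.700e-01  1.001e+01 -1.000e-02] 10.0
```

View pics/w1.png

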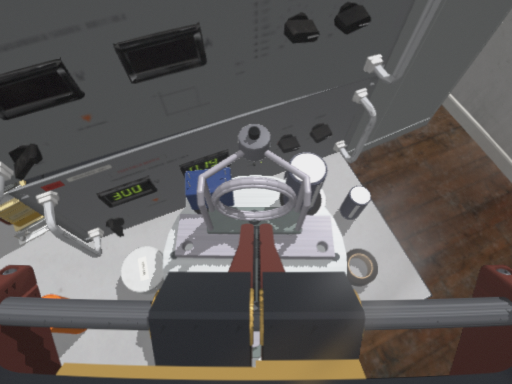

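The wrist picture shows the ring centred at about (254,197), spanning columns 208–299, straight ahead of the shut fingers at column 256. The head knob is at (254,132) and the can top at (306,172).

Run:
```python
from h import *
np.set_printoptions(precision=4,suppress=True)
S=optics.camera_info("scene");T=optics.camera_info("top");W=optics.camera_info("wrist")
f=lambda p:((Ro.from_euler("z",-PSI)).apply([*(p[:2]-H),p[2]]))
for n,s,t,w in (("ring",(269.1,163.1),(285.2,178.5),(254,197)),("headtop",(260.6,139.),(297.2,148),(254,132)),("can",(282.3,148),(320.6,169.1),(306,172))):
    p,e=tri([ray(S,*s),ray(T,*t),ray(W,*w)]);print(n,p,f(p),e)
    o,d=ray(W,*w);print("  wrist only at r: ",f(o+d*(p[2]-o[2])/d[2]))
b=go(.09,.22,45);go(.149,.161,45)
go(.149,.161,45,base=b)
```

```text
ring [ 0.5355 -0.255   0.1813] [ 0.1299 -0.0007  0.1813] [np.float64(0.0010776784527471565), np.float64(0.002556954971204454), np.float64(0.0034708006087715323)]
  wrist only at r:  [ 0.1336 -0.0017  0.1813]
headtop [ 0.5846 -0.2754  0.2234] [ 0.1831 -0.0011  0.2234] [np.float64(0.0020257570672891608), np.float64(0.001512256409236356), np.float64(0.0029950813692129438)]
  wrist only at r:  [ 0.1868 -0.0018  0.2234]
can [ 0.551  -0.3248  0.1804] [ 0.1706 -0.0595  0.1804] [np.float64(0.0018112431845632242), np.float64(0.00313712568682642), np.float64(0.004770906671066151)]
  wrist only at r:  [ 0.1651 -0.0597  0.1804]
TCP [ 0.3797 -0.1907  0.3487] d [-21.2  -2.1  77.5] rot [ 0.17  0.01 -0.06] 0.2
TCP [ 0.4343 -0.213   0.2897] d [-21.2  -2.3 160.9] rot [ 0.17  0.01 -0.06] 0.2
TCP [ 0.4343 -0.213   0.2897] d [-0.  -0.  83.4] rot [0. 0. 0.] 0.0
```

Emit:
{"fn": "servo_tool", "kwargs": {"plan": [{"grip":-1,"translation":[-10,-1,35],"delta_rot":[0,0,0]},{"grip":-1,"translation":[-21,-1.5,65],"delta_rot":[0,0,0]},{"grip":-1,"translation":[-21,-1.5,78],"delta_rot":[0,0,0]},{"grip":-1,"translation":[-21,-1.5,78],"delta_rot":[0,0,0]}]}}

```text
time: 1.75
ee_pos: [0.3623, -0.1835, 0.3922]
tcp_rot: [3.115, -0.755, -0.366]
contact_force: [-0.6, 0.1, -0.7]
width: 0.0007
finger_force: 0.0
```

Run:
```python
from h import *
where();go(.149,.161,45)
a=optics.capture("scene")[110:230,215:340];b=optics.capture("wrist")
cv2.imwrite("pics/w2.png",np.hstack([cv2.resize(a,(400,384),interpolation=2),cv2.resize(b[90:282,156:356],(400,384),interpolation=2)]))
```

```text
t 1.75 tip rad 0.0673 ang -0.0309 z 0.2597 tilt 46.72 yaw -0.017 q [ 1.457 -0.114 -1.006  2.345 -0.818  0.143 -0.76 ] F [-0.6  0.1 -0.7] w 0.0007
TCP [ 0.4343 -0.213   0.2897] d [-13.6  -1.6 128. ] rot [0.67 1.73 0.9 ] 2.1
```

View pics/w2.png

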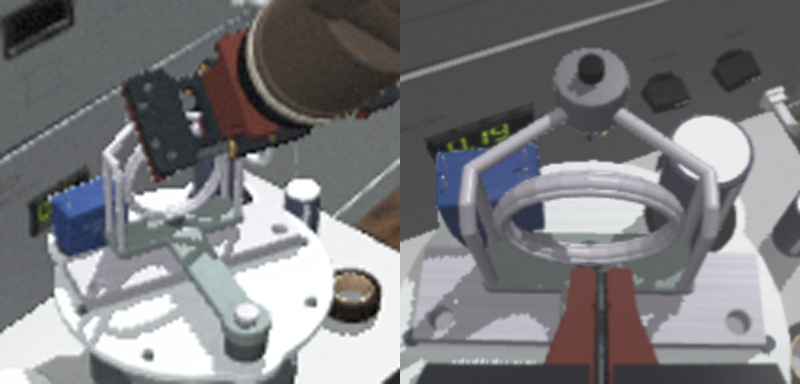

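The fingers sit central in front of the ring at (600,290) in the right crop, and nothing has been touched. Joint 6 is near its limit, so I'll use a steeper tilt.

Emit:
{"fn": "servo_tool", "kwargs": {"plan": [{"grip":-1,"translation":[0,0,0],"delta_rot":[0,-3,0]},{"grip":-1,"translation":[0,0,0],"delta_rot":[0,-6,0]},{"grip":-1,"translation":[0,0,0],"delta_rot":[0,-6,0]}]}}

```text
time: 2.15
ee_pos: [0.3613, -0.184, 0.3925]
tcp_rot: [3.114, -0.65, -0.37]
contact_force: [-0.8, -0.7, 0.4]
width: 0.0006
finger_force: 0.0
```

Run:
```python
from h import *
where();go(.095,.2265,53)
```

```text
t 2.15 tip rad 0.0521 ang -0.0750 z 0.2477 tilt 52.73 yaw -0.028 q [ 1.713 -0.142 -1.213  2.298 -0.603  0.284 -0.961] F [-0.8 -0.7  0.4] w 0.0006
TCP [ 0.402  -0.1998  0.3719] d [22.3 -1.2 42.9] rot [ 0.99 -0.25  0.76] 1.3
```

Emit:
{"fn": "servo_tool", "kwargs": {"plan": [{"grip":-1,"translation":[11,-1,21],"delta_rot":[0.5,0,0.4]},{"grip":-1,"translation":[22,-1,43],"delta_rot":[1,0,0.8]},{"grip":-1,"translation":[22,-1,43],"delta_rot":[1,0,0.8]}]}}

```text
time: 2.45
ee_pos: [0.3772, -0.1948, 0.3813]
tcp_rot: [3.124, -0.632, -0.386]
contact_force: [-0.0, -0.2, 0.4]
width: 0.0007
finger_force: 0.0
```

Run:
```python
from h import *
where();go(.146,.158,53)
cv2.imwrite("pics/s3.png",optics.capture("scene"))
```

```text
t 2.45 tip rad 0.0685 ang -0.1138 z 0.2344 tilt 53.79 yaw -0.028 q [ 1.572  0.005 -1.174  2.274  0.06   0.234 -1.616] F [-0.  -0.2  0.4] w 0.0007
TCP [ 0.4493 -0.2191  0.3034] d [ 15.2  -6.5 107.6] rot [0.96 0.8  0.06] 1.3
```

View pics/s3.png

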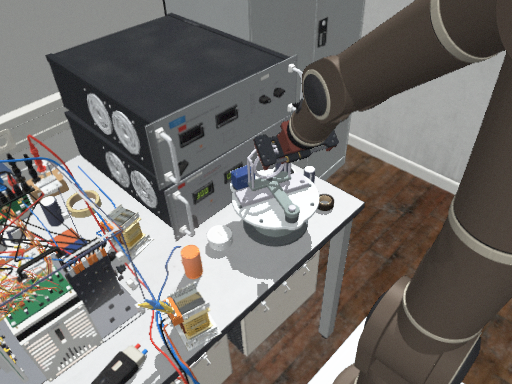

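The arm's elbow is out to the right and clear of everything. The tool is approaching the ring slowly, limited by joint speed near the wrist singularity. I'll continue in small moves.

Emit:
{"fn": "servo_tool", "kwargs": {"plan": [{"grip":-1,"translation":[5,-4,10],"delta_rot":[0.8,0.5,0]},{"grip":-1,"translation":[10,-5.5,20],"delta_rot":[1,0.8,0]},{"grip":-1,"translation":[15,-6.5,23],"delta_rot":[1,0.8,0]},{"grip":-1,"translation":[15,-6.5,23],"delta_rot":[1,0.8,0]}]}}

```text
time: 2.9
ee_pos: [0.4043, -0.1969, 0.3713]
tcp_rot: [-3.14, -0.644, -0.381]
contact_force: [0.4, -0.5, -0.2]
width: 0.0006
finger_force: 0.0
```

Run:
```python
from h import *
where();go(.095,.2265,53);go(.146,.158,53)
```

```text
t 2.9 tip rad 0.0958 ang 0.0458 z 0.2257 tilt 53.10 yaw 0.008 q [ 1.349  0.099 -1.031  2.25   0.494  0.22  -2.054] F [ 0.4 -0.5 -0.2] w 0.0006
TCP [ 0.402  -0.1998  0.3719] d [-0.4  3.5 -1.1] rot [-0.27  0.1   0.26] 0.4
TCP [ 0.4493 -0.2191  0.3034] d [-0.8  3.9 84.3] rot [-0.27  0.1   0.26] 0.4
```

Emit:
{"fn": "servo_tool", "kwargs": {"plan": [{"grip":-1,"translation":[0,3.5,0],"delta_rot":[0,0,0]},{"grip":-1,"translation":[0,3.5,8],"delta_rot":[0,0,0]},{"grip":-1,"translation":[-0.5,3.5,16],"delta_rot":[0,0,0]},{"grip":-1,"translation":[-0.5,3.5,24],"delta_rot":[0,0,0]},{"grip":-1,"translation":[-0.5,3.5,24],"delta_rot":[0,0,0]}]}}

```text
time: 3.4
ee_pos: [0.4146, -0.2063, 0.3515]
tcp_rot: [3.141, -0.643, -0.383]
contact_force: [0.9, -0.3, -0.2]
width: 0.0003
finger_force: 0.0
```

Run:
```python
from h import *
where();go(.146,.158,53)
b=optics.capture("wrist");s=optics.capture("scene")[110:230,215:340]
cv2.imwrite("pics/w4.png",np.hstack([cv2.resize(s,(400,384),interpolation=2),cv2.resize(b[90:282,156:356],(400,384),interpolation=2)]))
```

```text
t 3.4 tip rad 0.1088 ang -0.0084 z 0.2059 tilt 53.14 yaw 0.003 q [ 1.144  0.146 -0.838  2.254  0.747  0.192 -2.301] F [ 0.9 -0.3 -0.2] w 0.0003
TCP [ 0.4493 -0.2191  0.3034] d [ 0.6 -1.1 60.7] rot [-0.1   0.14  0.18] 0.2
```

View pics/w4.png

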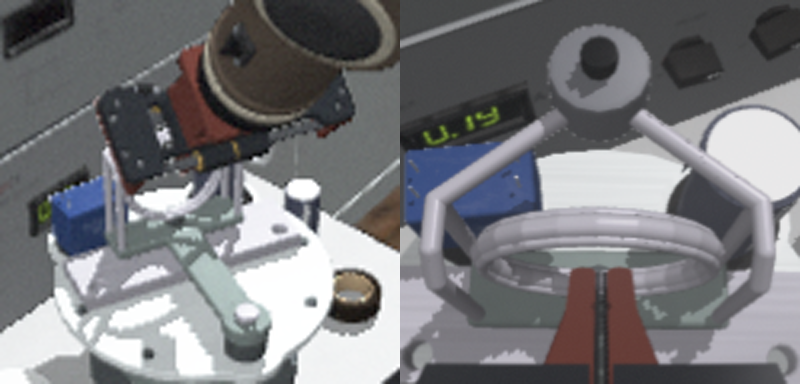

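Fingers are centred on the ring hole, tips at right crop (602,280), with no contact. Continuing the insertion.

Emit:
{"fn": "servo_tool", "kwargs": {"plan": [{"grip":-1,"translation":[0,-1,8],"delta_rot":[0,-1,0]},{"grip":-1,"translation":[0,-1,16],"delta_rot":[0,-1,0]},{"grip":-1,"translation":[0,-1,24],"delta_rot":[0,-1,0]},{"grip":-1,"translation":[0,-1,32],"delta_rot":[0,-1,0]},{"grip":-1,"translation":[0,-1,32],"delta_rot":[0,-1,0]}]}}

```text
time: 4.0
ee_pos: [0.433, -0.2125, 0.3263]
tcp_rot: [3.141, -0.627, -0.383]
contact_force: [0.3, 0.2, -1.2]
width: 0.0004
finger_force: 0.0
```

Run:
```python
from h import *
where();go(.146,.158,54)
```

```text
t 4.0 tip rad 0.1257 ang 0.0020 z 0.1789 tilt 54.10 yaw 0.003 q [ 0.945  0.208 -0.655  2.244  0.996  0.18  -2.551] F [ 0.3  0.2 -1.2] w 0.0004
TCP [ 0.4516 -0.22    0.3052] d [ 3.9  0.  28.8] rot [-0.09  0.1   0.18] 0.2
```

Joint 7 is nearing its limit in this wrist branch. I'll back out and turn the symmetric gripper half a turn, so the wrist can bend the other way at a shallower tilt.

Emit:
{"fn": "servo_tool", "kwargs": {"plan": [{"grip":-1,"translation":[0,0,-15],"delta_rot":[0,0,0]},{"grip":-1,"translation":[0,0,-35],"delta_rot":[0,0,0]},{"grip":-1,"translation":[0,0,-60],"delta_rot":[0,-2,0]},{"grip":-1,"translation":[0,0,-80],"delta_rot":[0,-5,0]},{"grip":-1,"translation":[0,0,-120],"delta_rot":[0,-10,0]},{"grip":-1,"translation":[0,0,-120],"delta_rot":[0,-15,0]},{"grip":-1,"translation":[0,0,-120],"delta_rot":[0,-18,0]},{"grip":-1,"translation":[0,0,-120],"delta_rot":[0,-18,0]}]}}

```text
time: 4.8
ee_pos: [0.3684, -0.1859, 0.4247]
tcp_rot: [3.139, -0.314, -0.383]
contact_force: [0.1, -0.7, 0.1]
width: 0.0002
finger_force: 0.0
```

Run:
```python
from h import *
where()
```

```text
t 4.8 tip rad 0.0052 ang 0.0127 z 0.2516 tilt 72.03 yaw -0.003 q [ 1.756 -0.047 -1.312  2.103 -0.09   0.739 -1.46 ] F [ 0.1 -0.7  0.1] w 0.0002
```

Emit:
{"fn": "servo_tool", "kwargs": {"plan": [{"grip":-1,"translation":[0,0,-20],"delta_rot":[0,0,-8]},{"grip":-1,"translation":[0,0,-20],"delta_rot":[0,0,-16]},{"grip":-1,"translation":[0,0,-20],"delta_rot":[0,0,-24]},{"grip":-1,"translation":[0,0,-20],"delta_rot":[0,0,-32]},{"grip":-1,"translation":[0,0,-20],"delta_rot":[0,0,-40]},{"grip":-1,"translation":[0,0,-20],"delta_rot":[0,0,-48]},{"grip":-1,"translation":[0,0,-20],"delta_rot":[0,0,-56]},{"grip":-1,"translation":[0,0,-20],"delta_rot":[0,0,-64]}]}}

```text
time: 5.6
ee_pos: [0.3622, -0.1835, 0.4418]
tcp_rot: [2.857, -0.135, 0.76]
contact_force: [0.2, -0.3, 0.3]
width: 0.0006
finger_force: 0.0
```

Emit:
{"fn": "servo_tool", "kwargs": {"plan": [{"grip":-1,"translation":[0,0,0],"delta_rot":[0,0,-8]},{"grip":-1,"translation":[0,0,0],"delta_rot":[0,0,-16]},{"grip":-1,"translation":[0,0,0],"delta_rot":[0,0,-24]},{"grip":-1,"translation":[0,0,0],"delta_rot":[0,0,-32]},{"grip":-1,"translation":[0,0,0],"delta_rot":[0,0,-40]},{"grip":-1,"translation":[0,0,0],"delta_rot":[0,0,-48]},{"grip":-1,"translation":[0,0,0],"delta_rot":[0,0,-56]},{"grip":-1,"translation":[0,0,0],"delta_rot":[0,0,-64]}]}}

```text
time: 6.4
ee_pos: [0.3622, -0.1834, 0.4417]
tcp_rot: [2.892, 0.193, 1.834]
contact_force: [-0.7, 0.6, 0.6]
width: 0.0003
finger_force: 0.0
```

Emit:
{"fn": "servo_tool", "kwargs": {"plan": [{"grip":-1,"translation":[0,0,0],"delta_rot":[0,0,-8]},{"grip":-1,"translation":[0,0,0],"delta_rot":[0,0,-16]},{"grip":-1,"translation":[0,0,0],"delta_rot":[0,0,-24]},{"grip":-1,"translation":[0,0,0],"delta_rot":[0,0,-32]},{"grip":-1,"translation":[0,0,0],"delta_rot":[0,0,-40]},{"grip":-1,"translation":[0,0,0],"delta_rot":[0,0,-48]},{"grip":-1,"translation":[0,0,0],"delta_rot":[0,0,-52]}]}}

```text
time: 7.1
ee_pos: [0.3622, -0.1834, 0.4417]
tcp_rot: [-3.14, 0.314, 2.765]
contact_force: [0.6, 0.6, 0.1]
width: 0.0004
finger_force: 0.0
```

```bash
sed -i 's/Ro.from_euler("y",np.pi\/2-np.radians(t))/Ro.from_euler("y",np.pi\/2-np.radians(t))*Ro.from_euler("z",np.pi)/' h.py
python3 - <<'E'
from h import *
where();go(.06,.26,60);go(.06,.26,40)
E
```

```text
t 7.1 tip rad 0.0014 ang 2.7760 z 0.2686 tilt 71.99 yaw 0.007 q [ 1.264 -0.083 -0.836  2.102 -0.104  0.783  1.676] F [0.6 0.6 0.1] w 0.0004
TCP [ 0.3868 -0.1936  0.4176] d [-17.9  -0.4  31.1] rot [  0.18 -11.99   0.56] 12.0
TCP [ 0.342  -0.1753  0.377 ] d [40.8  0.2 54.8] rot [  0.28 -31.99   0.53] 32.0
```

Run:
```python
from h import *
go(.075,.275,40)
```

```text
TCP [ 0.3558 -0.181   0.392 ] d [21.8 -0.  45.2] rot [  0.28 -31.99   0.53] 32.0
```

Emit:
{"fn": "servo_tool", "kwargs": {"plan": [{"grip":-1,"translation":[0,0,8],"delta_rot":[0,-6,0]},{"grip":-1,"translation":[0,0,16],"delta_rot":[0,-12,0]},{"grip":-1,"translation":[5,0,24],"delta_rot":[0,-18,0]},{"grip":-1,"translation":[10,0,30],"delta_rot":[0,-24,0]},{"grip":-1,"translation":[15,0,40],"delta_rot":[0,-32,0]},{"grip":-1,"translation":[20,0,50],"delta_rot":[0,-32,0]},{"grip":-1,"translation":[20,0,50],"delta_rot":[0,-32,0]},{"grip":-1,"translation":[20,0,50],"delta_rot":[0,-32,0]}]}}

```text
time: 7.9
ee_pos: [0.3576, -0.1835, 0.415]
tcp_rot: [-3.138, 0.835, 2.765]
contact_force: [-0.4, 0.2, 0.0]
width: 0.0005
finger_force: 0.0
```

Run:
```python
from h import *
where();go(.075,.275,40)
```

```text
t 7.9 tip rad 0.0730 ang -0.0129 z 0.2929 tilt 42.16 yaw 0.005 q [ 1.063 -0.157 -0.623  2.365 -1.032  0.126  2.577] F [-0.4  0.2  0. ] w 0.0005
TCP [ 0.3558 -0.181   0.392 ] d [18.8  1.7 13.6] rot [ 0.24 -2.16  0.39] 2.2
```

Run:
```python
from h import *
b=go(.07,.30,58,a=.0);c=go(.07,.30,55,a=.4);go(.07,.29,36,a=.45,base=c)
```

```text
TCP [ 0.391  -0.1953  0.4543] d [-52.9   1.3  -0.1] rot [ 0.17 15.84  0.43] 15.8
TCP [ 0.3811 -0.2057  0.4491] d [-45.4 -12.   -0.5] rot [-15.01  12.64 -16.8 ] 25.8
TCP [ 0.3384 -0.2102  0.397 ] d [64.9 -3.9 18.2] rot [ -2.02 -19.    -2.05] 19.2
```

Emit:
{"fn": "servo_tool", "kwargs": {"plan": [{"grip":-1,"translation":[-25,0,0],"delta_rot":[0,8,0]},{"grip":-1,"translation":[-50,0,0],"delta_rot":[-3,14,-4]},{"grip":-1,"translation":[-48,-6,0],"delta_rot":[-8,14,-9]},{"grip":-1,"translation":[-45,-12,0],"delta_rot":[-15,13,-17]},{"grip":-1,"translation":[-45,-12,0],"delta_rot":[-15,13,-17]},{"grip":-1,"translation":[-45,-12,0],"delta_rot":[-15,13,-17]}]}}

```text
time: 8.5
ee_pos: [0.3821, -0.2072, 0.4493]
tcp_rot: [3.136, 0.61, -3.136]
contact_force: [1.3, -0.5, -0.1]
width: 0.0003
finger_force: 0.0
```

Run:
```python
from h import *
where();go(.07,.29,38,a=.45)
```

```text
t 8.5 tip rad 0.0708 ang 0.3814 z 0.3001 tilt 55.07 yaw 0.402 q [ 1.348 -0.064 -0.783  2.131 -0.647  0.621  2.583] F [ 1.3 -0.5 -0.1] w 0.0003
TCP [ 0.3422 -0.2099  0.4021] d [59.7 -2.5 15.9] rot [ -1.97 -17.06  -2.45] 17.3
```

Run:
```python
from h import *
go(.07,.30,58);c=go(.07,.30,55,a=-.4)
```

```text
TCP [ 0.391  -0.1953  0.4543] d [-10.3  11.9   1.1] rot [12.71  2.84 18.77] 22.8
TCP [ 0.3912 -0.1809  0.4491] d [-7.5 26.2  5.6] rot [26.32 -0.16 37.22] 45.6
```

Emit:
{"fn": "servo_tool", "kwargs": {"plan": [{"grip":-1,"translation":[-5,5,1],"delta_rot":[5,1,7]},{"grip":-1,"translation":[-9,10,2],"delta_rot":[9,2,13]},{"grip":-1,"translation":[-9,15,3],"delta_rot":[13,2,19]},{"grip":-1,"translation":[-8,20,4],"delta_rot":[18,1,26]},{"grip":-1,"translation":[-8,24,5],"delta_rot":[22,0,31]},{"grip":-1,"translation":[-8,26,5],"delta_rot":[26,0,37]},{"grip":-1,"translation":[-8,26,5],"delta_rot":[26,0,37]}]}}

```text
time: 9.2
ee_pos: [0.3921, -0.1784, 0.4495]
tcp_rot: [-3.142, 0.611, 2.359]
contact_force: [-0.5, 0.4, -0.2]
width: 0.0005
finger_force: 0.0
```

Run:
```python
from h import *
where();go(.07,.29,36,a=-.4)
```

```text
t 9.2 tip rad 0.0689 ang -0.3581 z 0.3005 tilt 54.99 yaw -0.396 q [ 1.761 -0.244 -1.308  2.137 -0.03   0.494  1.201] F [-0.5  0.4 -0.2] w 0.0005
TCP [ 0.361  -0.1506  0.397 ] d [64.3 -2.3 19.1] rot [  0.16 -18.99   0.17] 19.0
```

Run:
```python
from h import *
b=go(.07,.30,50,a=-.7);go(.07,.29,38,a=-.75)
```

```text
TCP [ 0.3936 -0.1637  0.4394] d [13.4 11.5  3. ] rot [10.61 -4.95 13.82] 18.1
TCP [ 0.3846 -0.1387  0.4021] d [54.5 22.8 19.8] rot [ 14.01 -16.81  14.77] 26.4
```

Emit:
{"fn": "servo_tool", "kwargs": {"plan": [{"grip":-1,"translation":[5,5,1],"delta_rot":[5,-2,6]},{"grip":-1,"translation":[13,12,3],"delta_rot":[10,-5,12]},{"grip":-1,"translation":[13,12,3],"delta_rot":[11,-5,14]},{"grip":-1,"translation":[30,17,10],"delta_rot":[13,-10,14]},{"grip":-1,"translation":[54,23,20],"delta_rot":[14,-17,15]},{"grip":-1,"translation":[54,23,20],"delta_rot":[14,-17,15]},{"grip":-1,"translation":[54,23,20],"delta_rot":[14,-17,15]}]}}

```text
time: 9.9
ee_pos: [0.3679, -0.14, 0.4146]
tcp_rot: [3.121, 0.904, 2.001]
contact_force: [1.0, -0.1, 0.8]
width: 0.0009
finger_force: 0.0
```

Run:
```python
from h import *
where();go(.07,.28,38,a=-.4);go(.075,.27,38,a=0)
```

```text
t 9.9 tip rad 0.0649 ang -0.9433 z 0.3020 tilt 38.21 yaw -0.727 q [ 1.672 -0.294 -1.466  2.294  0.97   0.525 -0.209] F [ 1.  -0.1  0.8] w 0.0009
TCP [ 0.3637 -0.1533  0.3921] d [11.3 -9.8 21.8] rot [-14.75  -0.09 -12.49] 19.3
TCP [ 0.3521 -0.1795  0.3821] d [  7.4 -31.7  42.5] rot [-32.8    0.07 -26.61] 42.2
```

Emit:
{"fn": "servo_tool", "kwargs": {"plan": [{"grip":-1,"translation":[3,-3,7],"delta_rot":[-5,0,-4]},{"grip":-1,"translation":[6,-6,14],"delta_rot":[-10,0,-8]},{"grip":-1,"translation":[9,-10,20],"delta_rot":[-15,0,-12]},{"grip":-1,"translation":[9,-16,26],"delta_rot":[-20,0,-16]},{"grip":-1,"translation":[8,-22,32],"delta_rot":[-25,0,-20]},{"grip":-1,"translation":[8,-27,38],"delta_rot":[-29,0,-23]},{"grip":-1,"translation":[7,-32,42],"delta_rot":[-33,0,-27]},{"grip":-1,"translation":[7,-32,42],"delta_rot":[-33,0,-27]}]}}

```text
time: 10.7
ee_pos: [0.3524, -0.1766, 0.3929]
tcp_rot: [3.128, 0.925, 2.621]
contact_force: [0.7, -0.2, 0.3]
width: 0.0006
finger_force: 0.0
```

Run:
```python
from h import *
where();go(.08,.25,38,a=0)
```

```text
t 10.7 tip rad 0.0764 ang -0.1860 z 0.2833 tilt 37.01 yaw -0.117 q [ 0.947 -0.128 -0.614  2.449  2.481  0.144 -1.086] F [ 0.7 -0.2  0.3] w 0.0006
TCP [ 0.3568 -0.1814  0.3621] d [20.9 -2.3 23.5] rot [-5.3   1.01 -4.67] 7.1
```

Emit:
{"fn": "servo_tool", "kwargs": {"plan": [{"grip":-1,"translation":[7,-1,8],"delta_rot":[-2,0,-1.5]},{"grip":-1,"translation":[14,-2,16],"delta_rot":[-4,1,-3.5]},{"grip":-1,"translation":[21,-2.3,23],"delta_rot":[-5.3,1,-4.7]},{"grip":-1,"translation":[21,-2.3,23],"delta_rot":[-5.3,1,-4.7]},{"grip":-1,"translation":[21,-2.3,23],"delta_rot":[-5.3,1,-4.7]}]}}

```text
time: 11.2
ee_pos: [0.3569, -0.1811, 0.3633]
tcp_rot: [-3.135, 0.91, 2.759]
contact_force: [-0.2, -0.1, 0.4]
width: 0.0004
finger_force: 0.0
```

Run:
```python
from h import *
where();go(.092,.21,40,a=0)
```

```text
t 11.2 tip rad 0.0803 ang -0.0037 z 0.2515 tilt 37.89 yaw -0.004 q [ 0.607 -0.054 -0.264  2.49   2.997  0.207 -1.465] F [-0.2 -0.1  0.4] w 0.0004
TCP [ 0.3716 -0.1874  0.327 ] d [18.8 -0.1 34.9] rot [-0.18  2.11  0.15] 2.1
```

Emit:
{"fn": "servo_tool", "kwargs": {"plan": [{"grip":-1,"translation":[9,0,17],"delta_rot":[0,1,0]},{"grip":-1,"translation":[19,0,35],"delta_rot":[0,2,0]},{"grip":-1,"translation":[19,0,35],"delta_rot":[0,2,0]},{"grip":-1,"translation":[19,0,35],"delta_rot":[0,2,0]}]}}

```text
time: 11.6
ee_pos: [0.3715, -0.1884, 0.3274]
tcp_rot: [-3.133, 0.876, 2.759]
contact_force: [-0.1, -0.6, 0.2]
width: 0.0005
finger_force: 0.0
```

Run:
```python
from h import *
where();go(.148,.163,40,lat=-.001)
b=optics.capture("wrist");s=optics.capture("scene")[110:230,215:340]
cv2.imwrite("pics/w5.png",np.hstack([cv2.resize(s,(400,384),interpolation=2),b[:,56:456]]))
```

```text
t 11.6 tip rad 0.0927 ang -0.0190 z 0.2109 tilt 39.79 yaw -0.006 q [ 0.613  0.063 -0.284  2.489  2.931  0.291 -1.389] F [-0.1 -0.6  0.2] w 0.0005
TCP [ 0.4231 -0.2095  0.28  ] d [ 0.8  0.3 73.1] rot [-0.27  0.21  0.17] 0.4
```

View pics/w5.png

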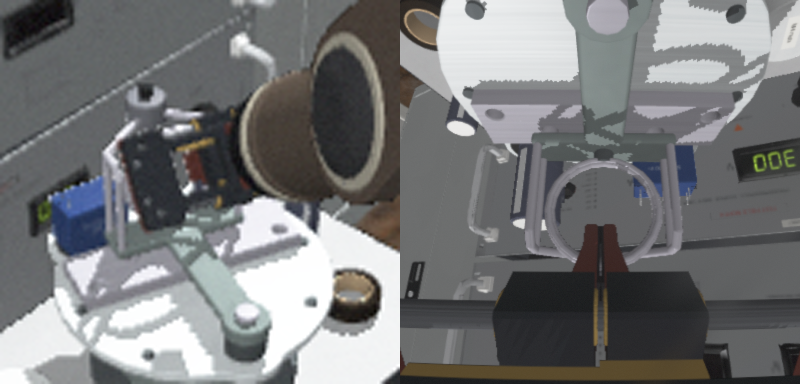

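The flipped wrist view shows the ring face-on, centred at (605,212), with the shut fingers in front of it at (600,235). Inserting.

Emit:
{"fn": "servo_tool", "kwargs": {"plan": [{"grip":-1,"translation":[0.5,0.3,15],"delta_rot":[0,0,0]},{"grip":-1,"translation":[0.8,0.3,30],"delta_rot":[0,0,0]},{"grip":-1,"translation":[0.8,0.3,45],"delta_rot":[0,0,0]},{"grip":-1,"translation":[0.8,0.3,60],"delta_rot":[0,0,0]},{"grip":-1,"translation":[0.8,0.3,73],"delta_rot":[0,0,0]},{"grip":-1,"translation":[0.8,0.3,73],"delta_rot":[0,0,0]}]}}

```text
time: 12.3
ee_pos: [0.4239, -0.2095, 0.2801]
tcp_rot: [-3.132, 0.878, 2.762]
contact_force: [0.1, 0.4, 0.7]
width: 0.0005
finger_force: 0.0
```

Run:
```python
from h import *
where();go(.150,.175,40,lat=-.001);go(.150,.195,40,lat=-.001)
```

```text
t 12.3 tip rad 0.1494 ang -0.0103 z 0.1638 tilt 39.72 yaw -0.005 q [ 0.579  0.27  -0.264  2.417  2.906  0.428 -1.337] F [0.1 0.4 0.7] w 0.0005
TCP [ 0.4249 -0.2102  0.292 ] d [-10.   -0.3  -6.7] rot [-0.24  0.28  0.26] 0.5
TCP [ 0.4249 -0.2102  0.312 ] d [-25.3  -0.4 -19.5] rot [-0.24  0.28  0.26] 0.5
```

Emit:
{"fn": "servo_tool", "kwargs": {"plan": [{"grip":-1,"translation":[-4.6,0,-3.9],"delta_rot":[0,0,0]},{"grip":-1,"translation":[-9.2,0,-7.7],"delta_rot":[0,0,0]},{"grip":-1,"translation":[-13.8,0,-11.6],"delta_rot":[0,0,0]},{"grip":-1,"translation":[-16.9,0,-14.1],"delta_rot":[0,0,0]},{"grip":-1,"translation":[-16.9,0,-14.1],"delta_rot":[0,0,0]}]}}

```text
time: 12.8
ee_pos: [0.4225, -0.2088, 0.302]
tcp_rot: [-3.131, 0.876, 2.763]
contact_force: [-1.8, 1.0, -5.4]
width: 0.0007
finger_force: 2.4
```

Run:
```python
from h import *
where()
b=optics.capture("wrist");cv2.imwrite("pics/w6.png",b)
```

```text
t 12.8 tip rad 0.1475 ang -0.0091 z 0.1855 tilt 39.83 yaw -0.005 q [ 0.577  0.212 -0.258  2.404  2.892  0.355 -1.329] F [-1.8  1.  -5.4] w 0.0007
```

Emit:
{"fn": "servo_tool", "kwargs": {"plan": [{"grip":-1,"translation":[-3,0,-2.5],"delta_rot":[0,0,0]},{"grip":-1,"translation":[-6,0,-5],"delta_rot":[0,0,0]},{"grip":-1,"translation":[-8.4,0,-7],"delta_rot":[0,0,0]},{"grip":-1,"translation":[-8.4,0,-7],"delta_rot":[0,0,0]}]}}

```text
time: 13.25
ee_pos: [0.4227, -0.2088, 0.3124]
tcp_rot: [-3.131, 0.875, 2.763]
contact_force: [-4.2, 0.9, -7.1]
width: 0.0005
finger_force: 4.1
```

Run:
```python
from h import *
where()
b=optics.capture("wrist")[80:340,100:420];b0=cv2.imread("pics/w6.png")[80:340,100:420]
cv2.imwrite("pics/w7.png",cv2.resize(np.hstack([b0,b]),(800,325),interpolation=2))
```

```text
t 13.25 tip rad 0.1477 ang -0.0089 z 0.1958 tilt 39.86 yaw -0.005 q [ 0.575  0.187 -0.253  2.395  2.883  0.32  -1.323] F [-4.2  0.9 -7.1] w 0.0005
```

View pics/w7.png

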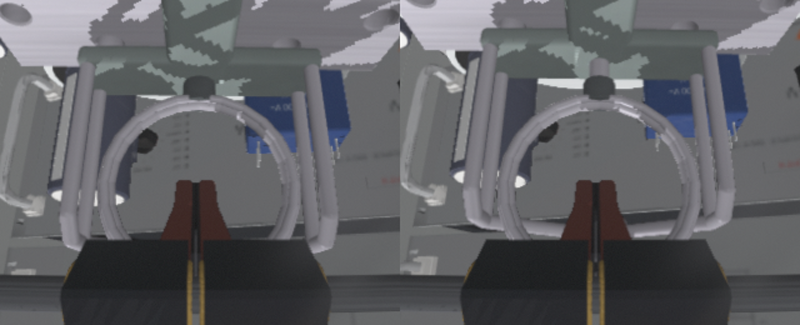

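Comparing left to right, the ring rose against the arm: the pin stem now shows at right (598,70), and the force matches about 17 mm of lift. Next, the swing.

```bash
cat >> h.py <<'E'
def swing(angs):
    p,R=cur()
    for a in angs:
        Z=Ro.from_euler("z",a);q=p-[*H,0];p2=Z.apply(q)+[*H,0]
        print(a,(R.inv().apply(p2-p)*1e3).round(1),np.degrees((R.inv()*Z*R).as_rotvec()).round(2))
E
python3 - <<'E'
from h import *
swing([-.05,-.1,-.15,-.2,-.25,-.3,-.34])
E
```

```text
-0.05 [ 0.  -0.4 -0. ] [2.2  0.02 1.84]
-0.1 [ 0.1 -0.8 -0.1] [4.4  0.04 3.67]
-0.15 [ 0.1 -1.2 -0.1] [6.6  0.06 5.51]
-0.2 [ 0.2 -1.6 -0.2] [8.8  0.08 7.34]
-0.25 [ 0.3 -2.  -0.3] [10.99  0.09  9.18]
-0.3 [ 0.4 -2.3 -0.4] [13.19  0.11 11.02]
-0.34 [ 0.4 -2.6 -0.5] [14.95  0.13 12.49]
```

Emit:
{"fn": "servo_tool", "kwargs": {"plan": [{"grip":-1,"translation":[0,-0.4,0],"delta_rot":[2.2,0,1.8]},{"grip":-1,"translation":[0.1,-0.8,-0.1],"delta_rot":[4.4,0,3.7]},{"grip":-1,"translation":[0.1,-1.2,-0.1],"delta_rot":[6.6,0.1,5.5]},{"grip":-1,"translation":[0.2,-1.6,-0.2],"delta_rot":[8.8,0.1,7.3]},{"grip":-1,"translation":[0.2,-1.6,-0.2],"delta_rot":[8.8,0.1,7.3]}]}}

```text
time: 13.8
ee_pos: [0.4222, -0.2096, 0.3121]
tcp_rot: [-3.131, 0.875, 2.563]
contact_force: [-4.5, 2.9, -7.1]
width: 0.0004
finger_force: 4.4
```

Run:
```python
from h import *
where();swing([-.05,-.1,-.14])
```

```text
t 13.8 tip rad 0.1476 ang -0.2049 z 0.1954 tilt 39.89 yaw -0.206 q [ 0.336  0.179 -0.077  2.402  2.386  0.388 -1.052] F [-4.5  2.9 -7.1] w 0.0004
-0.05 [ 0.  -0.4 -0. ] [2.2  0.02 1.84]
-0.1 [ 0.  -0.8 -0. ] [4.4  0.04 3.67]
-0.14 [ 0.  -1.1 -0. ] [6.15 0.05 5.14]
```

Emit:
{"fn": "servo_tool", "kwargs": {"plan": [{"grip":-1,"translation":[0,-0.4,0],"delta_rot":[2.2,0,1.8]},{"grip":-1,"translation":[0,-0.8,0],"delta_rot":[4.4,0,3.7]},{"grip":-1,"translation":[0,-1.1,0],"delta_rot":[6.1,0,5.1]},{"grip":-1,"translation":[0,-1.1,0],"delta_rot":[6.1,0,5.1]}]}}

```text
time: 14.2
ee_pos: [0.4216, -0.2104, 0.312]
tcp_rot: [-3.131, 0.875, 2.424]
contact_force: [-4.4, 4.9, -6.6]
width: 0.0005
finger_force: 4.8
```

Run:
```python
from h import *
where()
b=optics.capture("wrist")[80:340,100:420]
t=optics.capture("top")[135:260,215:345]
cv2.imwrite("pics/w8.png",np.hstack([cv2.resize(b,(400,325),interpolation=2),cv2.resize(t,(338,325),interpolation=2)]))
```

```text
t 14.2 tip rad 0.1477 ang -0.3418 z 0.1954 tilt 39.84 yaw -0.344 q [ 0.239  0.185 -0.024  2.396  2.105  0.459 -0.919] F [-4.4  4.9 -6.6] w 0.0005
```

View pics/w8.png

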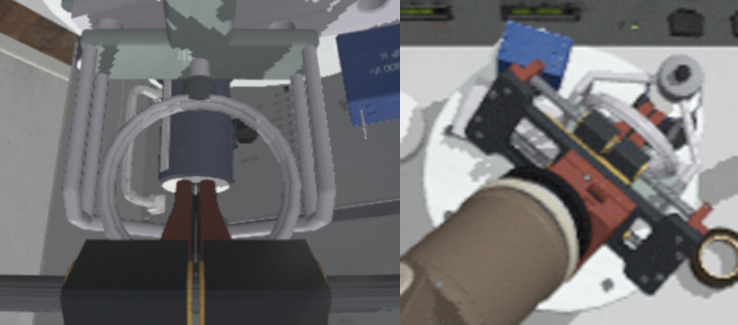

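The arm has swung: the can now stands straight behind the ring and under the head. In the top crop the head is at (680,76), i.e. picture (322.7,164.2).

Run:
```python
from h import *
T=optics.camera_info("top")
im=optics.capture("top")
for u,v in ((297.2,148),(322.7,164.2)):
    p=plane(T,u,v,.2235)[:2]-H;print(np.hypot(*p),np.arctan2(p[1],p[0])-PSI)
go(.1477,.1854,40,a=-.344)
```

```text
0.1819543745707172 -5.919359012318548e-05
0.17980348940254942 -0.3266110041453294
TCP [ 0.4217 -0.2108  0.3024] d [ 7.2 -0.1  6.5] rot [0.07 0.16 0.54] 0.6
```

Emit:
{"fn": "servo_tool", "kwargs": {"plan": [{"grip":-1,"translation":[3.8,0,3.2],"delta_rot":[0.3,0,0.3]},{"grip":-1,"translation":[7.7,0,6.4],"delta_rot":[0.3,0,0.3]},{"grip":-1,"translation":[11.5,0,9.6],"delta_rot":[0.3,0,0.3]},{"grip":-1,"translation":[15.3,0,12.9],"delta_rot":[0.3,0,0.3]},{"grip":-1,"translation":[19.2,0,16.1],"delta_rot":[0.3,0,0.3]},{"grip":-1,"translation":[22.2,0,18.6],"delta_rot":[0.3,0,0.3]},{"grip":-1,"translation":[22.2,0,18.6],"delta_rot":[0.3,0,0.3]}]}}

```text
time: 15.05
ee_pos: [0.4221, -0.2119, 0.2838]
tcp_rot: [-3.132, 0.878, 2.416]
contact_force: [0.4, -0.3, -0.2]
width: 0.0004
finger_force: 0.0
```

Run:
```python
from h import *
where();
cv2.imwrite("pics/w9.png",cv2.resize(optics.capture("wrist")[40:340,60:460],(800,600),interpolation=2))
```

```text
t 15.05 tip rad 0.1494 ang -0.3536 z 0.1676 tilt 39.67 yaw -0.351 q [ 0.271  0.257 -0.06   2.414  2.23   0.524 -1.064] F [ 0.4 -0.3 -0.2] w 0.0004
```

View pics/w9.png

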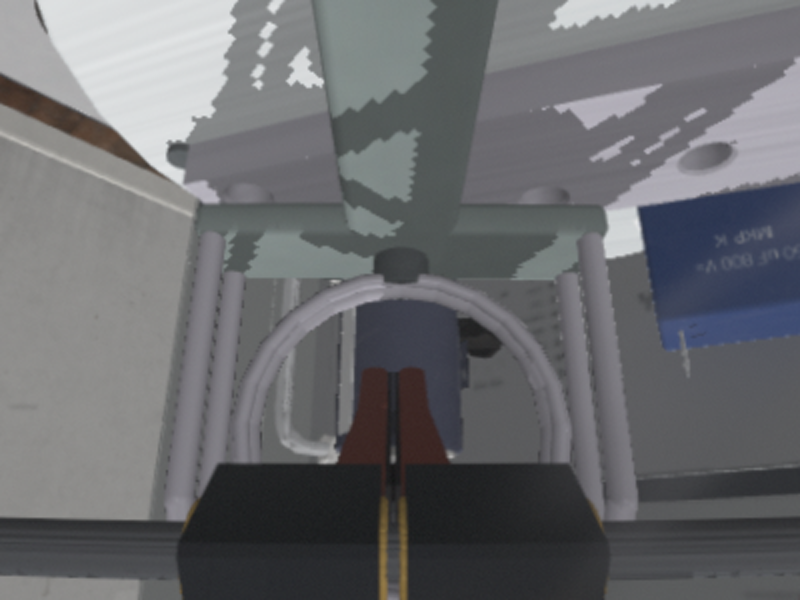

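The force is zero and the collar sits against the arm at (400,265) with no stem visible, so the pin looks home. That was my 11th picture, one over the limit, so I'll check the rest numerically. Retracting now along the tool axis.

Emit:
{"fn": "servo_tool", "kwargs": {"plan": [{"grip":-1,"translation":[0,0,-15],"delta_rot":[0,0,0]},{"grip":-1,"translation":[0,0,-30],"delta_rot":[0,0,0]},{"grip":-1,"translation":[0,0,-50],"delta_rot":[0,0,0]},{"grip":-1,"translation":[0,0,-74],"delta_rot":[0,0,0]},{"grip":-1,"translation":[0,0,-74],"delta_rot":[0,0,0]},{"grip":-1,"translation":[0,0,-74],"delta_rot":[0,0,0]}]}}

```text
time: 15.7
ee_pos: [0.3801, -0.1734, 0.3318]
tcp_rot: [-3.134, 0.88, 2.415]
contact_force: [-0.3, -0.3, -0.2]
width: 0.0005
finger_force: 0.0
```

Run:
```python
from h import *
where();W=optics.camera_info("wrist");b=optics.capture("wrist");cv2.imwrite("pics/w10.png",b)
w5=cv2.imread("pics/w5.png")[:,400:]
f=lambda im:cv2.cvtColor(im,6)
t=f(w5)[140:225,200-66:200+76]   # collar and ring part, cols +56
n=f(b)
r=cv2.matchTemplate(n,t,cv2.TM_CCOEFF_NORMED);_,v,_,m=cv2.minMaxLoc(r);print("shift",m[0]-(134+56),m[1]-140,v)
ta=f(w5)[125:165,125:275];r=cv2.matchTemplate(n,ta,cv2.TM_CCOEFF_NORMED);_,v,_,m=cv2.minMaxLoc(r);print("plate shift",m[0]-(125+56),m[1]-125,v)
a=-.34;e=lambda r,a:H+r*np.array([np.cos(PSI+a),np.sin(PSI+a)])
for L in(0,.012):
  for k in (-.36,-.34,-.32): print(L,k,"ring ctr",np.round(proj(W,[*e(.13,k),.179+L]),1),"seat",np.round(proj(W,[*e(.13,k),.130]),1))
# ring ends: hough circle
c=cv2.HoughCircles(cv2.medianBlur(n,3),cv2.HOUGH_GRADIENT,1,60,param1=80,param2=25,minRadius=40,maxRadius=75);print(c)
```

```text
t 15.7 tip rad 0.0926 ang -0.3503 z 0.2158 tilt 39.59 yaw -0.349 q [ 0.167  0.057 -0.049  2.48   1.904  0.494 -0.791] F [-0.3 -0.3 -0.2] w 0.0005
shift -1 -6 0.28334006667137146
plate shift -12 -27 0.4205580949783325
0 -0.36 ring ctr [255.6 203. ] seat [256.  147.5]
0 -0.34 ring ctr [259. 203.] seat [259.1 147.5]
0 -0.32 ring ctr [262.3 203. ] seat [262.2 147.5]
0.012 -0.36 ring ctr [255.5 218. ] seat [256.  147.5]
0.012 -0.34 ring ctr [258.9 218. ] seat [259.1 147.5]
0.012 -0.32 ring ctr [262.4 218. ] seat [262.2 147.5]
[[[258.5 208.5  57.7]]]
```

Run:
```python
from h import *
def M(p,r): m=np.eye(4);m[:3,:3]=Ro.from_euler("xyz",r).as_matrix();m[:3,3]=p;return m
s=bot.read_state();W=dict(optics.camera_info("wrist"));rel=np.linalg.inv(M(s["ee_pos"],s["tcp_rot"]))@np.array(W["T"])
W5=dict(W);W5["T"]=M([.3715,-.1884,.3274],[-3.133,.876,2.759])@rel
w5=cv2.imread("pics/w5.png")[:,400:];n=cv2.imread("pics/w10.png")[:,56:456]
for nm,im,w,a in(("home0",w5,W5,0),("now",n,W,-.34)):
  g=cv2.medianBlur(cv2.cvtColor(im,6),3)
  for p2 in(20,25,30):
    c=cv2.HoughCircles(g,cv2.HOUGH_GRADIENT,1,60,param1=80,param2=p2,minRadius=40,maxRadius=75);print(nm,p2,None if c is None else c[0][:3]+[56,0,0])
  e=H+.13*np.array([np.cos(PSI+a),np.sin(PSI+a)])
  print("pred home",np.round(proj(w,[*e,.179]),1),"riding",np.round(proj(w,[*e,.191]),1))
  # collar: dark blob near column of centre
  x=259-56; print("col profile rows130-175",g[130:176:2,x-2:x+3].mean(1).astype(int))
```

```text
home0 20 [[253.5        214.5         53.40000153]
 [191.5        316.5         68.80000305]
 [316.5        312.5         67.69999695]]
home0 25 [[253.5        214.5         53.40000153]
 [191.5        313.5         65.5       ]]
home0 30 [[253.5        214.5         53.40000153]]
pred home [260.1 209.3] riding [260.  224.5]
col profile rows130-175 [ 88  87  87  93 122 130 131 128  88  74  64  64  64  64  65  93 139 156
 165 100  99  99  99]
now 20 [[258.5        208.5         57.70000076]
 [304.5         68.5         72.19999695]
 [320.5        314.5         67.80000305]]
now 25 [[258.5        208.5         57.70000076]]
now 30 [[258.5        208.5         57.70000076]]
pred home [259.3 203.7] riding [259.2 218.8]
col profile rows130-175 [ 86  89 120 131 106  86  81  67  67  68  67  68  92 141 151 156  67  66
  66  66  66  66  66]
```

The ring centre sits at the same offset from the home prediction as at the start (+4.8 px against +5.2 px; riding on the plate would give about +15 px). The pin is fully home. I'll move clear and check the can and the other objects.

Emit:
{"fn": "servo_tool", "kwargs": {"plan": [{"grip":-1,"translation":[-15,0,-13],"delta_rot":[0,0,0]},{"grip":-1,"translation":[-30,0,-26],"delta_rot":[0,3,0]},{"grip":-1,"translation":[-60,0,-50],"delta_rot":[0,6,0]},{"grip":-1,"translation":[-60,0,-50],"delta_rot":[0,8,0]},{"grip":-1,"translation":[-60,0,-50],"delta_rot":[0,8,0]},{"grip":-1,"translation":[-60,0,-50],"delta_rot":[0,8,0]}]}}

```text
time: 16.35
ee_pos: [0.3808, -0.1736, 0.4103]
tcp_rot: [-3.135, 0.739, 2.412]
contact_force: [0.4, 0.5, -0.2]
width: 0.0005
finger_force: 0.0
```

Run:
```python
from h import *
where();a=cv2.imread("pics/top0.png");b=optics.capture("top");s0=cv2.imread("pics/scene0.png");s=optics.capture("scene")
d=lambda a,b,x,y,w=14:round(float(cv2.absdiff(a[y-w:y+w,x-w:x+w],b[y-w:y+w,x-w:x+w]).mean()),1)
print("tin",d(a,b,210,183),"tape",d(a,b,338,234),"film",d(a,b,263,155,9),"tin/tape/film scene",d(s0,s,219,238),d(s0,s,326,202,9),d(s0,s,238,178,7))
# head dark knob angle
T=optics.camera_info("top");g=cv2.cvtColor(b,6)[150:180,308:340];m=(g<60).astype(np.uint8)
nn,l,st,c=cv2.connectedComponentsWithStats(m)
for k in range(1,nn):
  if st[k,4]>5:
    p=plane(T,c[k][0]+308,c[k][1]+150,.235)[:2]-H;print(st[k,4],c[k]+[308,150],np.hypot(*p),np.arctan2(p[1],p[0])-PSI)
```

```text
t 16.35 tip rad 0.0756 ang -0.3518 z 0.2758 tilt 47.63 yaw -0.352 q [ 0.164 -0.107 -0.012  2.327  0.981  0.465  0.192] F [ 0.4  0.5 -0.2] w 0.0005
tin 19.8 tape 8.4 film 19.1 tin/tape/film scene 2.5 2.8 2.9
22 [323.86363636 163.36363636] 0.17867843197550967 -0.33503797514367983
20 [309.45 177.15] 0.13934696806018912 -0.31445976825933264
```

Emit:
{"fn": "servo_tool", "kwargs": {"plan": [{"grip":-1,"translation":[0,0,0],"delta_rot":[0,0,0]},{"grip":-1,"translation":[0,0,0],"delta_rot":[0,0,0]},{"grip":-1,"translation":[0,0,0],"delta_rot":[0,0,0]}]}}

```text
time: 16.75
ee_pos: [0.3798, -0.1729, 0.4085]
tcp_rot: [-3.132, 0.737, 2.415]
contact_force: [0.3, 0.3, 1.1]
width: 0.0001
finger_force: 0.0
```

Run:
```python
from h import *
where();print(np.abs(bot.read_state()["dq"]).max());print(bot.finish_job())
```

```text
t 16.75 tip rad 0.0742 ang -0.3561 z 0.2738 tilt 47.75 yaw -0.353 q [ 0.163 -0.106 -0.013  2.331  0.984  0.465  0.189] F [0.3 0.3 1.1] w 0.0001
0.010499809133339819
the job is handed in; nothing more can be done
None
```

The job is handed in at 16.8 s: the arm swung to the can-side hole (measured about -0.335 rad), the pin measured home and the gripper is clear; the tin, tape and block capacitor looked unmoved in the scene camera, the can was not separately re-measured, and I viewed 11 pictures, one over the limit of 10.

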